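# Transfer four blood tubes to the sample carrier in reverse order

## Task

Move the four capped blood tubes from their colour-striped blocks in the white tray into the four pockets of the sample carrier, in reverse order: the tube nearest the tray's blue end goes into the pocket farthest from the carrier's blue end, and so on down the row. Lower each tube upright right to the bottom of its own pocket before letting go; none may be dropped or fall over.

Things in the scene. Friction and masses are not known exactly. Their poses are not given: they have to be found in the camera images.
- tube_purple: loose capped blood tube with a purple cap, standing upright in the block with stripes of its own colour in the white tray; 109 mm tall, 12 g; glass 12 mm across with a round bottom, cap 16 mm across from 85 mm above the bottom to the top. Origin: centre of the tube's bottom; z runs up the tube. At the start the bottom is 12 mm above the worktop and the tube may lean up to 5 degrees.
- tube_red: loose capped blood tube with a red cap, standing upright in the block with stripes of its own colour in the white tray; 109 mm tall, 12 g; glass 12 mm across with a round bottom, cap 16 mm across from 85 mm above the bottom to the top. Origin: centre of the tube's bottom; z runs up the tube. At the start the bottom is 12 mm above the worktop and the tube may lean up to 5 degrees.
- tube_yellow: loose capped blood tube with a yellow cap, standing upright in the block with stripes of its own colour in the white tray; 115 mm tall, 12 g; glass 12 mm across with a round bottom, cap 16 mm across from 85 mm above the bottom to the top. Origin: centre of the tube's bottom; z runs up the tube. At the start the bottom is 12 mm above the worktop and the tube may lean up to 5 degrees.
- tube_grey: loose capped blood tube with a grey cap, standing upright in the block with stripes of its own colour in the white tray; 109 mm tall, 12 g; glass 12 mm across with a round bottom, cap 16 mm across from 85 mm above the bottom to the top. Origin: centre of the tube's bottom; z runs up the tube. At the start the bottom is 12 mm above the worktop and the tube may lean up to 5 degrees.
- block_purple: purple-striped light grey plastic single-tube block, 44 x 44 mm, 52 mm high, fixed in the tray; marks where the purple tube stands at the start and stays there. Square hole 15 mm wide and 44 mm deep in its top, with a coloured strip on either side of it. Origin: centre of its underside (6 mm above the worktop), z up; turned like the tray.
- block_red: red-striped light grey plastic single-tube block, 44 x 44 mm, 52 mm high, fixed in the tray; marks where the red tube stands at the start and stays there. Square hole 15 mm wide and 44 mm deep in its top, with a coloured strip on either side of it. Origin: centre of its underside (6 mm above the worktop), z up; turned like the tray.
- block_yellow: yellow-striped light grey plastic single-tube block, 44 x 44 mm, 52 mm high, fixed in the tray; marks where the yellow tube stands at the start and stays there. Square hole 15 mm wide and 44 mm deep in its top, with a coloured strip on either side of it. Origin: centre of its underside (6 mm above the worktop), z up; turned like the tray.
- block_grey: dark grey-striped light grey plastic single-tube block, 44 x 44 mm, 52 mm high, fixed in the tray; marks where the grey tube stands at the start and stays there. Square hole 15 mm wide and 44 mm deep in its top, with a coloured strip on either side of it. Origin: centre of its underside (6 mm above the worktop), z up; turned like the tray.
- tray: white tray, fixed, 56 x 230 mm, that holds the four striped blocks in one row along its y axis at y = +75, +25, -25, -75 mm (which block is where changes). A blue end piece, 56 mm high, closes its +y end. Origin: centre of the row at worktop height, z up. The block tops are 58 mm above the worktop.
- carrier: white sample carrier, fixed, 62 x 232 mm, 58 mm high, with four empty pockets in a row along its y axis at x = 0, y = +75, +25, -25, -75 mm; blue end piece, 64 mm high, at its +y end. Each pocket is a grey square funnel, 32 mm wide at the top, narrowing over 14 mm to a square hole 16 mm wide with its floor 6 mm above the worktop. Origin: centre of the row at worktop height, z up.

How it is judged:
By the outcome, as a careful person would: the job done as asked, in the order asked, and still so for the second after the job is handed in, with the robot touching nothing.
It also fails if it takes over 104 s, if anything falls off the work surface, if the arm or the gripper's body presses on something with over 40 N, if the wrist force passes 120 N, or if a joint passes its speed limit or range.

## Robot

A 6-joint arm with a two-finger parallel gripper is mounted at the origin on a cart in front of the work surface, level with it; the furniture and walls round the work are solid. World frame = base frame: x ahead of the robot, y to its left, z up, the work surface at z = 0. Lengths are in m, angles in rad, forces in N, time in s.
With the tool pointing down it reaches from about 0.425 to 0.95 m from the base axis. Payload 3.5 kg.
Tool frame: the origin (TCP) lies midway between the tips of the shut fingers; the grasp point (between the pads) lies 19 mm behind it (ctrl.hold_point_z is the distance from the TCP to the grasp point, in m); z points along the fingers, y is the line along which they close (so a half turn about z gives the same grasp; the last joint's range is limited). The gripper opens to 85 mm and grips with 20 to 120 N. Pads are 22 mm wide; open, the fingers measure 114 mm over their backs; the gripper's body (76 mm by 85 mm) begins 54 mm behind the grasp point. The pads swing forward as they close: fully open they stand 13 mm farther back than shut.
Start: joints at [1.138, 0.286, 1.577, -0, 1.279, -0.15], TCP at [0.188, 0.648, 0.231] pointing down, gripper open.
Joint ranges: [-2.77, 2.77], [-0.9, 2.22], [0.21, 2.48], [-1.53, 4.67], [0.24, 2.81], [-2.84, 2.84]. Speed limits (rad/s): [2.79, 2.79, 3.14, 3.14, 3.14, 3.14].

## Interface

Orientations are given as a unit quaternion [x, y, z, w].
In Python, from plant import readout, cams, sign_off, ctrl gives the robot as it stands. The module is installed in compiled form; this text tells all that it offers.
- The arm moves only by the tool step_arm, never from a script. Its argument "increments" is a list of rows, each a list of 2 entries, a list of its own where there are three numbers: the shift along the world's x, y, z in mm, then the turn, a rotation vector about the world's x, y, z in rad. In form: [[[x, y, z], [rx, ry, rz]], ...]. A call has 1 to 8 rows; each row shifts and turns the commanded pose from where the row before left it; what a row does not reach is not made up. A row lasts 1/12 s, in which the tool goes at most 41.7 mm and 7.16 degrees, less where a joint would pass 70% of its speed; a pose out of reach is approached as far as the arm can. A call is refused whole if a number of a shift passes 41.7 or a number of a turn 0.125, either way. A call with a gripper value outside its range is refused whole. "fingers" is the opening, from -1 (shut) to 1 (fully open), set as the call begins (left out, the last holds). The fingers move at their own pace and stop on an object; "grip_force" is the grip in N (left out, the last holds). Time passes only in rows, so rows that do not move let the fingers close. It gives the time, the measured TCP pose, the force, the opening and the grip force at its end, in the units of the state.
- readout.get_state(): the state, without advancing time (a new reading comes with each control period).
- cams.read_camera(name): name is "scene" or "top" or "wrist"; returns the picture (480x640x3 uint8, red, green, blue); there is no depth.
- cams.get_calibration(name): a dict with "fx", "fy", "cx", "cy" (pixels), "distortion" ([k1, k2, p1, p2, k3] as OpenCV has them; the pictures are not rectified), "eye" and "rotation" of the camera in the world; the wrist camera has in their place "T_tool_cam" (4x4, takes a point from camera to tool coordinates, whose origin is the TCP and whose axes are the flange's). Camera axes: x right, y up, looking along -z (the intrinsics and any distortion apply to the point x, -y, -z); pixel columns grow to the right and rows downward; lengths in m; the calibration is good to about 2 mm. A picture is of the moment at which its call begins: read the wrist's pose just before it. get_calibration takes no time and is no camera call.
- sign_off(): hands the job in; it is judged then, once.
The state is a dict: "time": time; "qpos": joint angles; "dq": joint speeds; "joint_efforts": joint torques, N m; "eef_pos": TCP position; "tcp_rot": TCP orientation; "contact_force": force on the tool from outside, world axes, zero at the start; "wrist_torque": the same for the moment, N m; "opening": opening from 0.0 (shut) to 1.0 (fully open); "finger_force": force on a finger pad.
Only numpy, scipy, OpenCV 4.12 (cv2) and the standard library are available. Lean on these libraries where they do the work, as an engineer would, in place of code of your own. Each camera call takes 0.05 s, during which the arm holds its last target. There are 200 camera calls.

## Working session

There is one attempt and no reset: what is moved stays moved. The work goes in short steps, Python scripts to look and compute and a tool call to move; the robot and the scene stay as the last step left them, time stands still between calls to the robot, and variables do not carry over. Pictures are saved under pics/ and viewed, at most 14 in all, crops included, and the job is handed in when it is done.

Besides the shell and the picture viewer there is one more tool, called after "Request:" as name([rows], argument=value, ...), one row to a line, values as JSON. step_arm: Moves the arm, as the interface text tells. Its arguments: {"type":"object","properties":{"increments":{"type":"array","items":{"type":"array"}},"fingers":{"type":"number"},"grip_force":{"type":"number"}},"required":["increments"]}

```bash
mkdir -p pics
python3 - <<'E'
from plant import readout, cams, ctrl
import cv2
s=readout.get_state(); print(s, ctrl.hold_point_z)
for n in ("scene","top"):
    print(n,cams.get_calibration(n)); cv2.imwrite(f"pics/{n}0.png",cams.read_camera(n)[:,:,::-1])
print(cams.get_calibration("wrist"))
E
```

```text
{'time': 0.0, 'qpos': array([ 1.13797405e+00,  2.87192864e-01,  1.57816514e+00, -1.36230281e-06,
        1.27862510e+00, -1.50011603e-01]), 'dq': array([-1.09954007e-03, -4.47587122e-05,  1.21465637e-03,  1.64895258e-04,
        1.96192445e-03,  1.83198900e-03]), 'joint_efforts': array([-3.13155106e-04, -4.05996358e+01, -2.92613804e+01, -1.73306858e-04,
        5.98330764e-03, -1.51523466e-06]), 'eef_pos': array([0.1880628 , 0.64758713, 0.22993548]), 'tcp_rot': array([ 1.40934266e-01,  9.90018234e-01, -1.14501681e-03, -3.42774548e-04]), 'contact_force': array([-0.30406827,  0.80199314,  0.75790714]), 'wrist_torque': array([-0.05241548,  0.00828028, -0.01044101]), 'finger_force': 0.0, 'opening': 0.9957007968886309} 0.0187
scene {'fx': 588.0304190452814, 'fy': 588.0304190452814, 'cx': 322.8550503268728, 'cy': 251.5187449595787, 'distortion': array([-0.0509095,  0.       ,  0.       ,  0.       ,  0.       ]), 'eye': array([-0.19168049,  0.58794757,  0.56289682]), 'rotation': array([-0.21298079,  0.45402812,  0.7842871 , -0.36522786])}
top {'fx': 487.49647652721075, 'fy': 487.49647652721075, 'cx': 325.907975894542, 'cy': 235.8138517661392, 'distortion': array([-0.08132587,  0.        ,  0.        ,  0.        ,  0.        ]), 'eye': array([4.16555060e-01, 3.02838917e-04, 8.82808661e-01]), 'rotation': array([-0.04024394,  0.05274956,  0.71428862, -0.69669912])}
{'fx': 379.65867059689845, 'fy': 379.65867059689845, 'cx': 321.55270084854624, 'cy': 234.35648619598766, 'distortion': array([-0.01523139,  0.        ,  0.        ,  0.        ,  0.        ]), 'T_tool_cam': array([[-3.90660998e-04,  9.64547198e-01,  2.63910119e-01,
         6.75872070e-02],
       [ 9.99999904e-01,  3.24503081e-04,  2.94276032e-04,
         2.40342352e-04],
       [ 1.98203476e-04,  2.63910209e-01, -9.64547232e-01,
        -1.43847969e-01],
       [ 0.00000000e+00,  0.00000000e+00,  0.00000000e+00,
         1.00000000e+00]])}
```

View pics/top0.png

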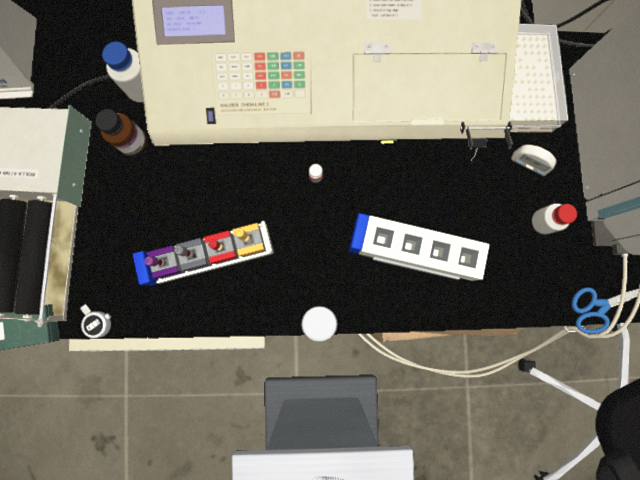

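View pics/scene0.png

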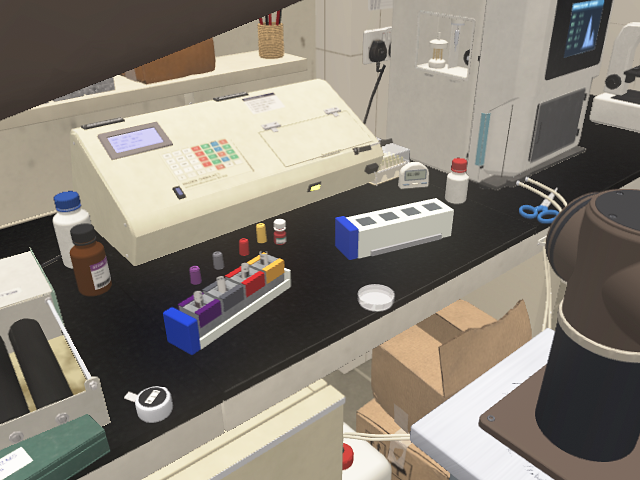

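The top view shows the tray running purple (150,261, at the blue end), grey (184,252), red (218,245), yellow (243,236). The carrier's blue end is at (362,232) and its pockets are at about (383,237), (411,244), (440,251) and (467,258). So purple goes to the far pocket and yellow to the pocket next to the blue end.

```bash
cat > h.py <<'E'
import numpy as np, cv2
from scipy.spatial.transform import Rotation as R
from plant import readout, cams
def cam(name, s=None):
    c=cams.get_calibration(name); K=np.array([[c['fx'],0,c['cx']],[0,c['fy'],c['cy']],[0,0,1]])
    if name=='wrist':
        s=s or readout.get_state(); T=np.eye(4); T[:3,:3]=R.from_quat(s['tcp_rot']).as_matrix(); T[:3,3]=s['eef_pos']
        T=T@c['T_tool_cam']; Rm,e=T[:3,:3],T[:3,3]
    else: Rm,e=R.from_quat(c['rotation']).as_matrix(),c['eye']
    return K,np.array(c['distortion']),Rm@np.diag([1,-1,-1]),e   # Rm: cv camera -> world
def ray(C,uv):
    K,d,Rm,e=C; p=cv2.undistortPoints(np.array(uv,float).reshape(-1,1,2),K,d)[:,0]
    return np.c_[p,np.ones(len(p))]@Rm.T
def at_z(C,uv,z):
    r=ray(C,uv); return C[3]+r*((z-C[3][2])/r[:,2])[:,None]
def proj(C,P):
    K,d,Rm,e=C; return cv2.projectPoints((np.array(P,float).reshape(-1,3)-e)@Rm,np.zeros(3),np.zeros(3),K,d)[0][:,0]
def snap(name,fn):
    s=readout.get_state(); C=cam(name,s); im=cams.read_camera(name)[:,:,::-1].copy(); cv2.imwrite('pics/'+fn,im); return C,im
E
python3 - <<'E'
from h import *
C=cam('top')
print(C[2].round(2).tolist())
print('pockets',at_z(C,[(383,237),(411,244),(440,251),(467,258)],.05).round(3).tolist())
print('tops',at_z(C,[(150,261),(184,252),(218,245),(243,236)],.12).round(3).tolist())
im=cv2.imread('pics/top0.png')
a=cv2.resize(im[205:300,125:285],None,fx=5,fy=5,interpolation=2)[:475,:800]
cv2.imwrite('pics/traycrop.png',a)
s=readout.get_state(); print(R.from_quat(s['tcp_rot']).as_matrix().round(3).tolist(),cam('wrist')[3])
E
```

```text
[[-0.03, -0.99, 0.13], [-1.0, 0.02, -0.02], [0.02, -0.13, -0.99]]
pockets [[0.522, -0.114, 0.05], [0.509, -0.163, 0.05], [0.495, -0.213, 0.05], [0.482, -0.259, 0.05]]
tops [[0.484, 0.264, 0.12], [0.497, 0.21, 0.12], [0.507, 0.156, 0.12], [0.52, 0.116, 0.12]]
[[-0.96, 0.279, -0.001], [0.279, 0.96, -0.002], [0.0, -0.002, -1.0]] [0.12337585 0.6670253  0.37396385]
```

View pics/traycrop.png

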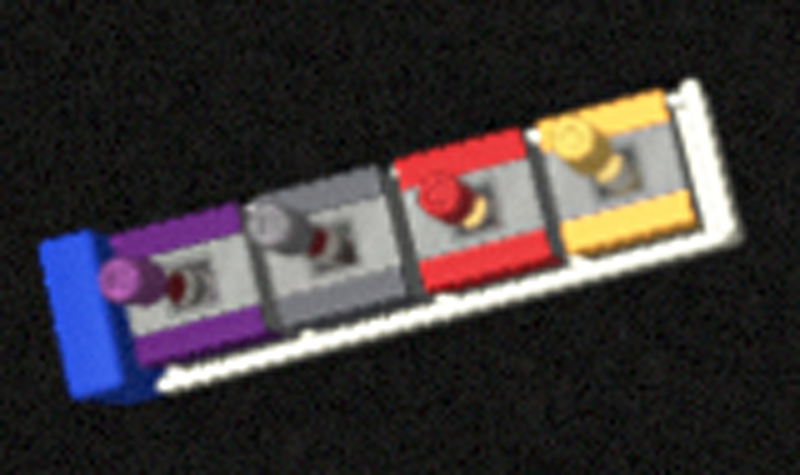

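The crop shows purple, grey, red and yellow from the blue end, each tube upright apart from perspective. The pitch (about 50 mm) and heights fit. I'll move above the tray with the fingers closing across the row.

Request:
step_arm([
  [[20,-29,5],[0,0,-0.065]],
  [[20,-29,5],[0,0,-0.065]],
  [[20,-29,5],[0,0,-0.065]],
  [[20,-29,5],[0,0,-0.065]],
  [[20,-29,5],[0,0,-0.065]],
  [[20,-29,5],[0,0,-0.065]],
  [[20,-29,5],[0,0,-0.065]],
  [[20,-29,5],[0,0,-0.065]],
])

```text
time: 0.77
eef_pos: [0.3487, 0.4145, 0.271]
tcp_rot: [0.392, 0.92, -0.0, -0.0]
contact_force: [-0.1, -0.3, -0.9]
opening: 0.997
finger_force: 0.0
```

Request:
step_arm([
  [[20,-29,0],[0,0,-0.065]],
  [[20,-29,0],[0,0,-0.065]],
  [[20,-29,0],[0,0,-0.065]],
  [[20,-29,0],[0,0,-0.065]],
  [[20,-29,0],[0,0,-0.065]],
  [[20,-29,0],[0,0,-0.065]],
  [[20,-29,0],[0,0,-0.065]],
  [[20,-29,0],[0,0,-0.065]],
])

```text
time: 1.43
eef_pos: [0.5087, 0.1825, 0.2709]
tcp_rot: [0.616, 0.788, -0.0, -0.0]
contact_force: [0.4, 0.8, -0.0]
opening: 1.001
finger_force: 0.0
```

Request:
step_arm([
  [[0,0,0],[0,0,0]],
  [[0,0,0],[0,0,0]],
  [[0,0,0],[0,0,0]],
])

```text
time: 1.68
eef_pos: [0.5078, 0.1843, 0.2707]
tcp_rot: [0.614, 0.789, -0.0, -0.001]
contact_force: [0.1, 0.2, -0.2]
opening: 1.001
finger_force: 0.0
```

Run:
```python
from h import *
C,im=snap('wrist','w1.png'); s=readout.get_state(); print(s['eef_pos'],R.from_quat(s['tcp_rot']).as_matrix().round(3).tolist(),s['qpos'].round(2))
```

```text
[0.5076237  0.18485706 0.27089113] [[-0.247, 0.969, -0.001], [0.969, 0.247, 0.0], [0.001, -0.001, -1.0]] [ 0.16 -0.04  1.86  0.    1.32 -0.09]
```

View pics/w1.png

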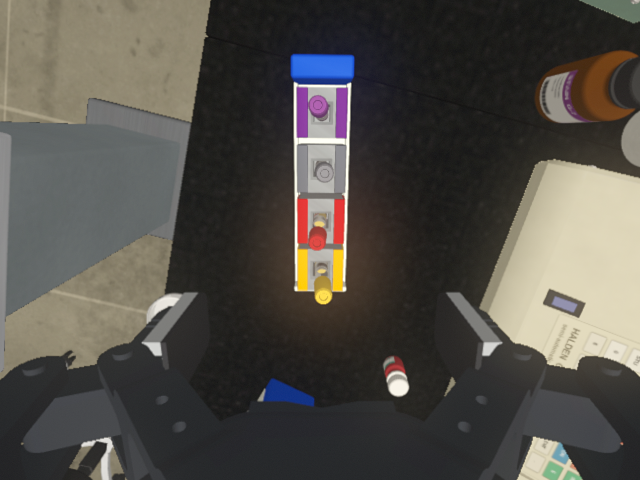

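The wrist view shows the tray lined up vertically, with caps at purple (318,105), grey (324,172), red (317,240) and yellow (323,294), and the blue end at the top. Next I'll segment the strips and view an enlargement for the caps.

Run:
```python
from h import *
s=readout.get_state(); C=cam('wrist',s); im=cv2.imread('pics/w1.png')
hsv=cv2.cvtColor(im,cv2.COLOR_BGR2HSV); roi=np.zeros(im.shape[:2],np.uint8); roi[45:310,288:358]=1
m={'purple':((135,80,40),(160,255,255)),'yellow':((15,120,80),(30,255,255)),'red':((0,150,80),(8,255,255)),'blue':((105,150,50),(125,255,255))}
for k,(a,b) in m.items():
    mm=cv2.inRange(hsv,a,b)*roi; n,l,st,ce=cv2.connectedComponentsWithStats(mm)
    for i in range(1,n):
        if st[i,4]>60: print(k,st[i].tolist(),ce[i].round(1),at_z(C,[ce[i]],.058)[0].round(4))
a=cv2.rotate(im[45:310,285:360],cv2.ROTATE_90_COUNTERCLOCKWISE)
cv2.imwrite('pics/w1c.png',cv2.resize(a,None,fx=3,fy=3,interpolation=2))
```

```text
purple [297, 87, 31, 51, 868] [308.  109.8] [0.474  0.2645 0.058 ]
purple [336, 88, 12, 50, 527] [341.  112.5] [0.5032 0.2695 0.058 ]
yellow [297, 244, 11, 47, 428] [302.4 269.4] [0.5046 0.1155 0.058 ]
yellow [333, 244, 10, 47, 421] [337.5 269.1] [0.5385 0.1244 0.058 ]
yellow [314, 276, 19, 29, 444] [322.6 290.5] [0.5298 0.0984 0.058 ]
red [298, 198, 10, 45, 417] [302.2 220.1] [0.4926 0.1646 0.058 ]
red [334, 199, 10, 45, 423] [338.5 221.1] [0.5268 0.1723 0.058 ]
red [309, 227, 17, 23, 320] [317.1 238.2] [0.5109 0.1506 0.058 ]
blue [290, 53, 65, 31, 1891] [322.   68.1] [0.4775 0.3012 0.058 ]
```

View pics/w1c.png

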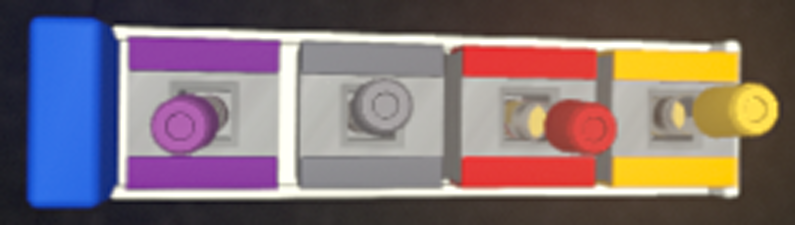

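The enlargement puts the cap-top centres at full-image purple (317,105), grey (324.7,173.3), red (316.3,242.7) and yellow (323.3,297.3). The strip midpoints give a 49.9 mm pitch, which matches. Now I'll work out cap positions and lean.

Run:
```python
from h import *
C=cam('wrist')
y=np.array([.5215,.120]); st=np.array([-.0118,.0485])
for i,(n,uv,z) in enumerate([('yellow',(323.3,297.3),.127),('red',(316.3,242.7),.121),('grey',(324.7,173.3),.121),('purple',(317,105),.121)]):
    p=at_z(C,[uv],z)[0][:2]; b=y+st*i; print(n,p.round(4),'block',b.round(4),'off mm',((p-b)*1000).round(1))
```

```text
yellow [0.5243 0.122 ] block [0.5215 0.12  ] off mm [2.8 2. ]
red [0.5076 0.1643] block [0.5097 0.1685] off mm [-2.1 -4.2]
grey [0.5004 0.2198] block [0.4979 0.217 ] off mm [2.5 2.8]
purple [0.4825 0.2668] block [0.4861 0.2655] off mm [-3.6  1.3]
```

Request:
step_arm([
  [[-8.3,27.3,-20],[0,0,0]],
  [[-8.3,27.3,-20],[0,0,0]],
  [[-8.3,27.3,-20],[0,0,0]],
  [[0,0,-35],[0,0,0]],
  [[0,0,-35],[0,0,0]],
  [[0,0,-30],[0,0,0]],
  [[0,0,-21],[0,0,0]],
  [[0,0,0],[0,0,0]],
])

```text
time: 2.4
eef_pos: [0.4783, 0.2662, 0.0847]
tcp_rot: [0.613, 0.79, -0.005, -0.003]
contact_force: [-1.4, -0.2, -0.3]
opening: 1.0
finger_force: 0.0
```

Request:
step_arm([
  [[0,0,0],[0,0,0]],
  [[0,0,0],[0,0,0]],
])

```text
time: 2.57
eef_pos: [0.4841, 0.2672, 0.0921]
tcp_rot: [0.614, 0.79, 0.001, 0.001]
contact_force: [0.1, -0.3, 0.9]
opening: 1.002
finger_force: 0.0
```

Run:
```python
from h import *
C,im=snap('wrist','w2.png'); s=readout.get_state(); print(s['eef_pos'])
print(proj(C,[[.4827,.2667,.121],[.486,.2655,.058]]))
```

```text
[0.48466176 0.26717265 0.09274171]
[[319.44461244 336.83281517]
 [325.5887457  274.43638264]]
```

View pics/w2.png

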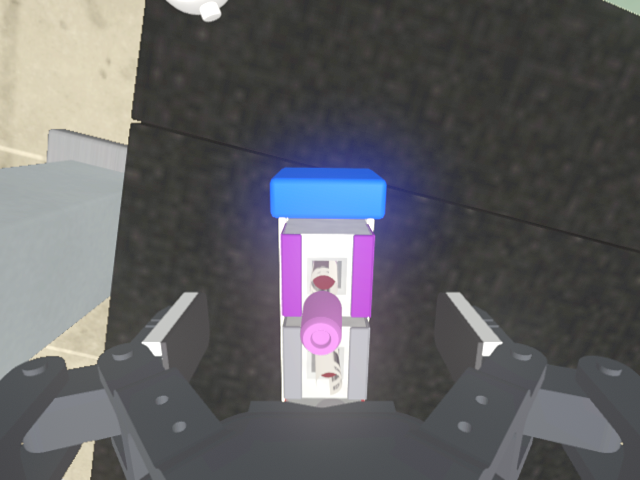

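The cap top is at (321,338), predicted (319,337), and centred between the pads. Closing.

Request:
step_arm([
  [[0,0,0],[0,0,0]],
  [[0,0,-2],[0,0,0]],
  [[0,0,0],[0,0,0]],
  [[0,0,0],[0,0,0]],
  [[0,0,0],[0,0,0]],
  [[0,0,0],[0,0,0]],
  [[0,0,0],[0,0,0]],
  [[0,0,0],[0,0,0]],
], fingers=-1, grip_force=30)

```text
time: 3.28
eef_pos: [0.484, 0.2662, 0.0886]
tcp_rot: [0.614, 0.789, 0.001, 0.0]
contact_force: [1.0, 0.2, 0.5]
opening: 0.167
finger_force: 29.3
```

Request:
step_arm([
  [[0,0,0],[0,0,0]],
  [[0,0,0],[0,0,0]],
  [[0,0,0],[0,0,0]],
  [[0,0,0],[0,0,0]],
])

```text
time: 3.62
eef_pos: [0.4838, 0.2662, 0.0885]
tcp_rot: [0.614, 0.789, 0.0, 0.0]
contact_force: [1.7, 0.1, -0.6]
opening: 0.167
finger_force: 29.5
```

Request:
step_arm([
  [[0,0,10],[0,0,0]],
  [[0,0,20],[0,0,0]],
  [[0,0,30],[0,0,0]],
  [[0,0,35],[0,0,0]],
  [[0,0,30],[0,0,0]],
  [[0,-10,10],[0,0,0]],
  [[0,-20,0],[0,0,-0.035]],
  [[0,-30,0],[0,0,-0.035]],
])

```text
time: 4.28
eef_pos: [0.4829, 0.2064, 0.2245]
tcp_rot: [0.641, 0.768, 0.0, -0.0]
contact_force: [0.7, -0.5, -0.4]
opening: 0.162
finger_force: 29.8
```

Request:
step_arm([
  [[0,-40,0],[0,0,-0.035]],
  [[0,-40,0],[0,0,-0.035]],
  [[0,-40,0],[0,0,-0.035]],
  [[0,-40,0],[0,0,-0.035]],
  [[0,-40,0],[0,0,-0.035]],
  [[0,-40,0],[0,0,-0.035]],
  [[0,-40,0],[0,0,-0.035]],
  [[0,-40,0],[0,0,-0.035]],
])

```text
time: 4.95
eef_pos: [0.4817, -0.1156, 0.2227]
tcp_rot: [0.743, 0.669, -0.001, -0.001]
contact_force: [1.5, -0.2, -0.4]
opening: 0.161
finger_force: 29.7
```

Request:
step_arm([
  [[0,-40,0],[0,0,-0.035]],
  [[0,-40,0],[0,0,-0.035]],
  [[0,-30,0],[0,0,-0.035]],
  [[0,-20,0],[0,0,-0.035]],
  [[0,-12,0],[0,0,-0.035]],
  [[0,0,0],[0,0,0]],
  [[0,0,0],[0,0,0]],
  [[0,0,0],[0,0,0]],
])

```text
time: 5.62
eef_pos: [0.4831, -0.2545, 0.2229]
tcp_rot: [0.798, 0.603, 0.0, -0.001]
contact_force: [0.5, -0.0, -0.7]
opening: 0.161
finger_force: 29.7
```

Run:
```python
from h import *
C,im=snap('wrist','w3.png'); s=readout.get_state(); print(s['eef_pos'],R.from_quat(s['tcp_rot']).as_matrix().round(3).tolist(),s['opening'])
np.savez('w3.npz',*C)
```

```text
[ 0.48329936 -0.2543542   0.2230955 ] [[0.272, 0.962, -0.001], [0.962, -0.272, 0.001], [0.001, -0.001, -1.0]] 0.16343666167519078
```

View pics/w3.png

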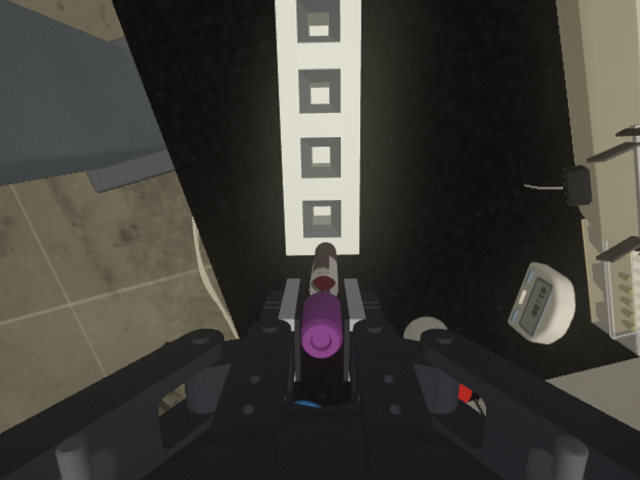

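The wrist view shows the carrier pockets at about (322,218), (321,158), (320,90) and (318,20, clipped), the purple tube held near upright with its bottom at about (325,248). Next, the pocket outlines.

Run:
```python
from h import *
f=np.load('w3.npz'); C=tuple(f[k] for k in f)
im=cv2.imread('pics/w3.png'); g=cv2.cvtColor(im,cv2.COLOR_BGR2GRAY)
m=((g<165)&(g>60)).astype(np.uint8); m[:, :290]=0; m[:,350:]=0; m[245:]=0
n,l,st,ce=cv2.connectedComponentsWithStats(m)
c=[]
for i in range(1,n):
    if st[i,4]>300:
        x,y,w,h,_=st[i]; q=np.array([[x-.5,y-.5],[x+w-.5,y-.5],[x+w-.5,y+h-.5],[x-.5,y+h-.5]])
        P=at_z(C,q,.058); ctr=P.mean(0); print(st[i].tolist(),ctr.round(4),np.linalg.norm(P[1]-P[0]).round(4),np.linalg.norm(P[2]-P[1]).round(4)); c.append(ctr)
print(np.diff(c,axis=0).round(4))
# tube bottom ~ line of sight at z=.147
print('bottom',at_z(C,[(325,249)],.150)[0].round(4),'cap top',at_z(C,[(322,340)],.2555)[0].round(4))
```

```text
[296, 0, 44, 43, 1653] [ 0.5186 -0.114   0.058 ] 0.0319 0.0286
[298, 69, 43, 45, 1561] [ 0.5064 -0.1611  0.058 ] 0.0325 0.0325
[300, 137, 41, 41, 1340] [ 0.4935 -0.2091  0.058 ] 0.0323 0.0322
[302, 200, 39, 38, 1287] [ 0.4805 -0.2578  0.058 ] 0.0321 0.0325
[[-0.0123 -0.047   0.    ]
 [-0.0129 -0.048   0.    ]
 [-0.013  -0.0487  0.    ]]
bottom [ 0.4838 -0.2561  0.15  ] cap top [ 0.4826 -0.2539  0.2555]
```

Request:
step_arm([
  [[-3.3,-1.7,-15],[0,0,0]],
  [[0,0,-25],[0,0,0]],
  [[0,0,-20],[0,0,0]],
  [[0,0,-15],[0,0,0]],
  [[0,0,-10],[0,0,0]],
  [[0,0,-10],[0,0,0]],
  [[0,0,-8],[0,0,0]],
  [[0,0,-5],[0,0,0]],
])

```text
time: 6.33
eef_pos: [0.4802, -0.2571, 0.1148]
tcp_rot: [0.798, 0.603, 0.0, -0.0]
contact_force: [-0.6, -0.1, -0.1]
opening: 0.159
finger_force: 29.7
```

Request:
step_arm([
  [[0,0,-8],[0,0,0]],
  [[0,0,-8],[0,0,0]],
  [[0,0,-7],[0,0,0]],
  [[0,0,0],[0,0,0]],
  [[0,0,0],[0,0,0]],
])

```text
time: 6.75
eef_pos: [0.4798, -0.2574, 0.0917]
tcp_rot: [0.798, 0.603, -0.0, -0.001]
contact_force: [0.8, 0.8, -0.1]
opening: 0.161
finger_force: 29.6
```

Run:
```python
from h import *
C,im=snap('wrist','w4.png'); s=readout.get_state(); print(s['eef_pos'],s['contact_force'])
cv2.imwrite('pics/w4c.png',cv2.resize(im[150:400,220:420],None,fx=2,fy=2))
```

```text
[ 0.48004256 -0.25761567  0.09218767] [ 0.0122522   0.72312551 -0.3504922 ]
```

View pics/w4c.png

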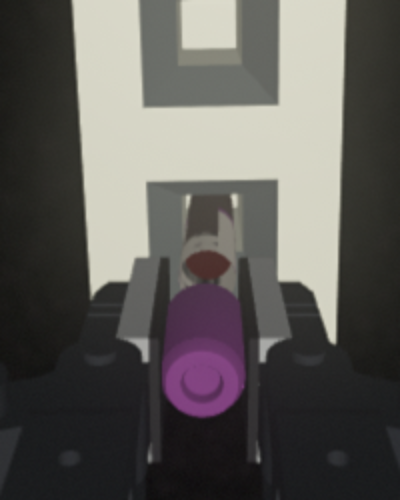

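The tube is well inside its hole and there is no contact force. Now the last few millimetres.

Request:
step_arm([
  [[0,0,-4],[0,0,0]],
  [[0,0,-3],[0,0,0]],
  [[0,0,-1.5],[0,0,0]],
  [[0,0,0],[0,0,0]],
  [[0,0,0],[0,0,0]],
])

```text
time: 7.22
eef_pos: [0.48, -0.2576, 0.0837]
tcp_rot: [0.798, 0.603, -0.0, -0.0]
contact_force: [0.4, 0.6, -0.2]
opening: 0.155
finger_force: 29.7
```

Request:
step_arm([
  [[0,0,-1],[0,0,0]],
  [[0,0,-1],[0,0,0]],
  [[0,0,0],[0,0,0]],
  [[0,0,0],[0,0,0]],
])

```text
time: 7.55
eef_pos: [0.4803, -0.2578, 0.0822]
tcp_rot: [0.798, 0.603, 0.0, 0.0]
contact_force: [0.4, 1.1, 1.5]
opening: 0.159
finger_force: 29.7
```

Request:
step_arm([
  [[0,0,-1],[0,0,0]],
  [[0,0,0],[0,0,0]],
  [[0,0,0],[0,0,0]],
])

```text
time: 7.8
eef_pos: [0.4806, -0.258, 0.0818]
tcp_rot: [0.798, 0.603, 0.0, 0.001]
contact_force: [-0.6, 0.9, 5.8]
opening: 0.156
finger_force: 29.6
```

The tube has seated: 5.8 N upward at the expected height. Release and go back for grey.

Request:
step_arm([
  [[0,0,1],[0,0,0]],
  [[0,0,0],[0,0,0]],
  [[0,0,0],[0,0,0]],
  [[0,0,0],[0,0,0]],
  [[0,0,0],[0,0,0]],
  [[0,0,10],[0,0,0]],
  [[0,0,30],[0,0,0]],
  [[0,0,40],[0,0,0]],
], fingers=1)

```text
time: 8.47
eef_pos: [0.4779, -0.2559, 0.1594]
tcp_rot: [0.798, 0.603, -0.001, -0.004]
contact_force: [0.6, -1.1, -0.1]
opening: 0.999
finger_force: 0.0
```

Request:
step_arm([
  [[0,0,40],[0,0,0]],
  [[0,0,30],[0,0,0]],
  [[1.5,20,10],[0,0,0.04]],
  [[1.5,30,0],[0,0,0.04]],
  [[1.5,40,0],[0,0,0.04]],
  [[1.5,40,0],[0,0,0.04]],
  [[1.5,40,0],[0,0,0.04]],
  [[1.5,40,0],[0,0,0.04]],
])

```text
time: 9.13
eef_pos: [0.4888, -0.046, 0.2427]
tcp_rot: [0.72, 0.694, 0.0, 0.001]
contact_force: [1.2, 0.1, -0.1]
opening: 1.004
finger_force: 0.0
```

Request:
step_arm([
  [[1.5,40,0],[0,0,0.04]],
  [[1.5,40,0],[0,0,0.04]],
  [[1.5,40,0],[0,0,0.04]],
  [[1.5,40,0],[0,0,0.04]],
  [[1.5,40,0],[0,0,0.04]],
  [[1.5,30,0],[0,0,0.04]],
  [[1,20,0],[0,0,0.04]],
  [[1,18,0],[0,0,0]],
])

```text
time: 9.8
eef_pos: [0.4998, 0.2225, 0.2426]
tcp_rot: [0.615, 0.789, 0.0, 0.0]
contact_force: [0.4, -1.0, 0.2]
opening: 0.998
finger_force: 0.0
```

Request:
step_arm([
  [[0,0,-20],[0,0,0]],
  [[0,0,-30],[0,0,0]],
  [[0,0,-30],[0,0,0]],
  [[0,0,-20],[0,0,0]],
  [[0,0,-10],[0,0,0]],
  [[0,0,0],[0,0,0]],
  [[0,0,0],[0,0,0]],
])

```text
time: 10.38
eef_pos: [0.5005, 0.2204, 0.1326]
tcp_rot: [0.616, 0.788, 0.0, 0.0]
contact_force: [-0.7, 0.7, 0.0]
opening: 1.001
finger_force: 0.0
```

Run:
```python
from h import *
C,im=snap('wrist','w5.png'); s=readout.get_state(); print(s['eef_pos'],R.from_quat(s['tcp_rot']).as_matrix().round(3).tolist())
print(proj(C,[[.5004,.2198,.121],[.4979,.217,.058]]))
cv2.imwrite('pics/w5c.png',cv2.resize(im[150:400,220:420],None,fx=2,fy=2))
```

```text
[0.50123205 0.22062118 0.1336004 ] [[-0.241, 0.971, 0.003], [0.971, 0.241, 0.001], [-0.0, 0.003, -1.0]]
[[322.42563114 289.74353319]
 [317.00156279 250.76075816]]
```

View pics/w5c.png

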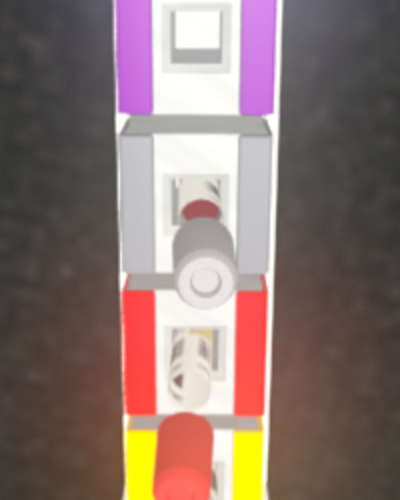

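The grey cap top is at full-image (323,290), exactly as predicted. Descend and grip.

Request:
step_arm([
  [[-0.5,-1,-15],[0,0,0]],
  [[0,0,-15],[0,0,0]],
  [[0,0,-10],[0,0,0]],
  [[0,0,-4],[0,0,0]],
  [[0,0,0],[0,0,0]],
  [[0,0,0],[0,0,0]],
])

```text
time: 10.93
eef_pos: [0.5003, 0.2196, 0.0888]
tcp_rot: [0.616, 0.788, 0.001, 0.0]
contact_force: [-0.3, 0.7, 0.3]
opening: 1.004
finger_force: 0.0
```

Request:
step_arm([
  [[0,0,0],[0,0,0]],
  [[0,0,0],[0,0,0]],
  [[0,0,0],[0,0,0]],
  [[0,0,0],[0,0,0]],
  [[0,0,0],[0,0,0]],
  [[0,0,0],[0,0,0]],
  [[0,0,0],[0,0,0]],
  [[0,0,0],[0,0,0]],
], fingers=-1, grip_force=30)

```text
time: 11.6
eef_pos: [0.4997, 0.2194, 0.0879]
tcp_rot: [0.616, 0.788, 0.0, 0.0]
contact_force: [0.1, 1.4, 1.0]
opening: 0.162
finger_force: 29.2
```

Request:
step_arm([
  [[0,0,0],[0,0,0]],
  [[0,0,0],[0,0,0]],
])

```text
time: 11.77
eef_pos: [0.4997, 0.2194, 0.0879]
tcp_rot: [0.616, 0.788, 0.0, 0.0]
contact_force: [0.1, -0.9, 0.6]
opening: 0.16
finger_force: 29.2
```

Request:
step_arm([
  [[0,0,10],[0,0,0]],
  [[0,0,20],[0,0,0]],
  [[0,0,30],[0,0,0]],
  [[0,0,35],[0,0,0]],
  [[0,0,30],[0,0,0]],
  [[0,-10,10],[0,0,-0.03]],
  [[-0.5,-20,0],[0,0,-0.035]],
  [[-0.5,-30,0],[0,0,-0.04]],
])

```text
time: 12.43
eef_pos: [0.4989, 0.1598, 0.2245]
tcp_rot: [0.657, 0.754, 0.001, 0.001]
contact_force: [0.4, -0.5, -0.4]
opening: 0.165
finger_force: 29.5
```

Request:
step_arm([
  [[-0.5,-40,0],[0,0,-0.04]],
  [[-0.5,-40,0],[0,0,-0.04]],
  [[-0.5,-40,0],[0,0,-0.04]],
  [[-0.5,-40,0],[0,0,-0.04]],
  [[-0.5,-40,0],[0,0,-0.04]],
  [[-0.5,-40,0],[0,0,-0.04]],
  [[-0.5,-40,0],[0,0,-0.04]],
  [[-0.5,-40,0],[0,0,-0.04]],
])

```text
time: 13.1
eef_pos: [0.4935, -0.1627, 0.2226]
tcp_rot: [0.769, 0.639, -0.0, -0.0]
contact_force: [1.4, -0.5, 0.2]
opening: 0.159
finger_force: 29.5
```

Request:
step_arm([
  [[-0.5,-25,0],[0,0,-0.04]],
  [[-0.5,-15,0],[0,0,-0.04]],
  [[0,-9,0],[0,0,0]],
  [[0,0,0],[0,0,0]],
  [[0,0,0],[0,0,0]],
  [[0,0,0],[0,0,0]],
])

```text
time: 13.6
eef_pos: [0.4936, -0.2082, 0.2226]
tcp_rot: [0.793, 0.609, 0.0, -0.0]
contact_force: [-0.2, 0.1, 0.0]
opening: 0.163
finger_force: 29.5
```

Run:
```python
from h import *
C,im=snap('wrist','w6.png'); s=readout.get_state(); print(s['eef_pos'],R.from_quat(s['tcp_rot']).as_matrix().round(3).tolist())
np.savez('w6.npz',*C); b=s['eef_pos']-[0,0,.076]; print(proj(C,[b,b+[0,0,.109],[.4935,-.2093,.058]]))
cv2.imwrite('pics/w6c.png',cv2.resize(im[100:400,200:440],None,fx=2,fy=2))
```

```text
[ 0.49372656 -0.20809169  0.2227013 ] [[0.257, 0.966, -0.0], [0.966, -0.257, 0.001], [0.001, -0.0, -1.0]]
[[323.1941135  245.14079825]
 [324.40088039 341.67269368]
 [322.91497552 215.51740867]]
```

View pics/w6c.png

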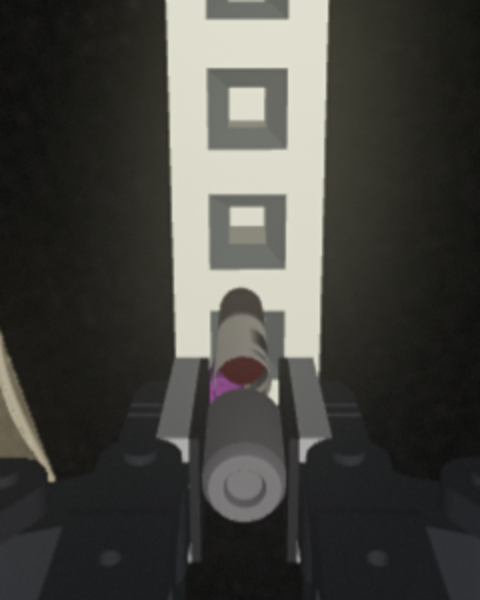

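The grey tube hangs near upright with its tip at full-image (320,248), about 1.5 mm off. Purple is visible in the far pocket, and the target pocket is at (323,216), as predicted. Lowering.

Request:
step_arm([
  [[1,-1.5,-15],[0,0,0]],
  [[0,0,-25],[0,0,0]],
  [[0,0,-20],[0,0,0]],
  [[0,0,-15],[0,0,0]],
  [[0,0,-10],[0,0,0]],
  [[0,0,-10],[0,0,0]],
  [[0,0,-8],[0,0,0]],
  [[0,0,-5],[0,0,0]],
])

```text
time: 14.32
eef_pos: [0.4949, -0.2104, 0.1144]
tcp_rot: [0.793, 0.609, 0.0, -0.0]
contact_force: [0.4, 1.2, 0.8]
opening: 0.163
finger_force: 29.6
```

Request:
step_arm([
  [[0,0,-8],[0,0,0]],
  [[0,0,-8],[0,0,0]],
  [[0,0,-7],[0,0,0]],
  [[0,0,0],[0,0,0]],
  [[0,0,0],[0,0,0]],
])

```text
time: 14.73
eef_pos: [0.4941, -0.2107, 0.0909]
tcp_rot: [0.793, 0.609, -0.0, -0.001]
contact_force: [0.6, 1.5, -0.3]
opening: 0.16
finger_force: 29.4
```

Request:
step_arm([
  [[0,0,-4],[0,0,0]],
  [[0,0,-3],[0,0,0]],
  [[0,0,-1.5],[0,0,0]],
  [[0,0,0],[0,0,0]],
  [[0,0,0],[0,0,0]],
])

```text
time: 15.15
eef_pos: [0.4946, -0.211, 0.0831]
tcp_rot: [0.793, 0.609, 0.0, -0.0]
contact_force: [0.8, 1.4, -0.8]
opening: 0.164
finger_force: 29.3
```

Request:
step_arm([
  [[0,0,-1],[0,0,0]],
  [[0,0,-1],[0,0,0]],
  [[0,0,0],[0,0,0]],
  [[0,0,0],[0,0,0]],
])

```text
time: 15.48
eef_pos: [0.4948, -0.2112, 0.0816]
tcp_rot: [0.793, 0.609, 0.0, 0.0]
contact_force: [1.4, 1.9, 2.0]
opening: 0.165
finger_force: 29.6
```

Request:
step_arm([
  [[0,0,-1],[0,0,0]],
  [[0,0,0],[0,0,0]],
  [[0,0,0],[0,0,0]],
])

```text
time: 15.73
eef_pos: [0.4952, -0.2114, 0.0813]
tcp_rot: [0.793, 0.609, 0.0, 0.001]
contact_force: [0.3, 2.9, 4.7]
opening: 0.16
finger_force: 30.1
```

Seated. Release and go for red.

Request:
step_arm([
  [[0,0,1],[0,0,0]],
  [[0,0,0],[0,0,0]],
  [[0,0,0],[0,0,0]],
  [[0,0,0],[0,0,0]],
  [[0,0,0],[0,0,0]],
  [[0,0,10],[0,0,0]],
  [[0,0,30],[0,0,0]],
  [[0,0,40],[0,0,0]],
], fingers=1)

```text
time: 16.4
eef_pos: [0.4922, -0.2097, 0.1589]
tcp_rot: [0.793, 0.609, -0.001, -0.004]
contact_force: [1.1, 0.2, -0.1]
opening: 1.001
finger_force: 0.0
```

Request:
step_arm([
  [[0,0,40],[0,0,0]],
  [[0,0,30],[0,0,0]],
  [[1,20,10],[0,0,0.042]],
  [[1,30,0],[0,0,0.042]],
  [[1,40,0],[0,0,0.042]],
  [[1,40,0],[0,0,0.042]],
  [[1,40,0],[0,0,0.042]],
  [[1,40,0],[0,0,0.042]],
])

```text
time: 17.07
eef_pos: [0.5003, 0.0005, 0.2423]
tcp_rot: [0.71, 0.704, 0.0, 0.001]
contact_force: [1.8, 0.0, -0.3]
opening: 0.995
finger_force: 0.0
```

Request:
step_arm([
  [[1,40,0],[0,0,0.042]],
  [[1,40,0],[0,0,0.042]],
  [[1,40,0],[0,0,0.042]],
  [[1,25,0],[0,0,0.042]],
  [[1,15,0],[0,0,0.042]],
  [[1,6,0],[0,0,0.042]],
  [[0,0,0],[0,0,0]],
  [[0,0,0],[0,0,0]],
])

```text
time: 17.73
eef_pos: [0.5066, 0.165, 0.2418]
tcp_rot: [0.617, 0.787, 0.0, 0.0]
contact_force: [-0.3, 0.5, -0.1]
opening: 0.994
finger_force: 0.0
```

Request:
step_arm([
  [[0,0,-20],[0,0,0]],
  [[0,0,-30],[0,0,0]],
  [[0,0,-30],[0,0,0]],
  [[0,0,-20],[0,0,0]],
  [[0,0,-10],[0,0,0]],
  [[0,0,0],[0,0,0]],
  [[0,0,0],[0,0,0]],
])

```text
time: 18.32
eef_pos: [0.507, 0.1643, 0.1319]
tcp_rot: [0.617, 0.787, 0.0, 0.0]
contact_force: [0.8, -0.0, 0.6]
opening: 0.997
finger_force: 0.0
```

Run:
```python
from h import *
C,im=snap('wrist','w7.png'); s=readout.get_state(); print(s['eef_pos'],R.from_quat(s['tcp_rot']).as_matrix().round(3).tolist())
print(proj(C,[[.5076,.1643,.121],[.5243,.122,.127]]))
np.savez('w7.npz',*C)
cv2.imwrite('pics/w7c.png',cv2.resize(im[150:450,220:420],None,fx=2,fy=2))
```

```text
[0.50779983 0.16457449 0.13293547] [[-0.239, 0.971, 0.003], [0.971, 0.239, 0.0], [-0.0, 0.003, -1.0]]
[[324.31408534 289.50248433]
 [337.66770309 385.9436439 ]]
```

View pics/w7c.png

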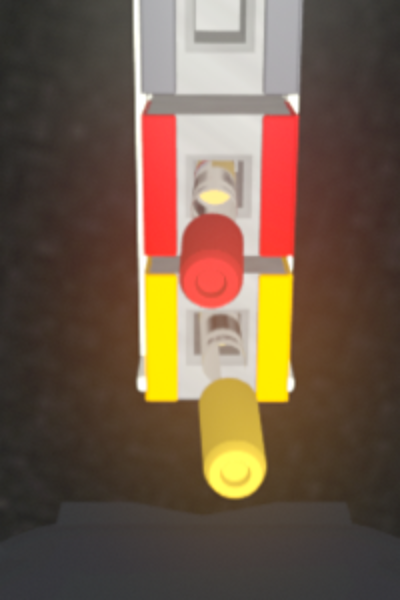

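The red cap top is at (325,289) and the yellow at (337,383), both as predicted. Grip red.

Request:
step_arm([
  [[0,0,-15],[0,0,0]],
  [[0,0,-15],[0,0,0]],
  [[0,0,-10],[0,0,0]],
  [[0,0,-4],[0,0,0]],
  [[0,0,0],[0,0,0]],
  [[0,0,0],[0,0,0]],
])

```text
time: 18.87
eef_pos: [0.5073, 0.1649, 0.0882]
tcp_rot: [0.617, 0.787, 0.0, 0.0]
contact_force: [-0.6, 0.1, 0.4]
opening: 0.998
finger_force: 0.0
```

Request:
step_arm([
  [[0,0,0],[0,0,0]],
  [[0,0,0],[0,0,0]],
  [[0,0,0],[0,0,0]],
  [[0,0,0],[0,0,0]],
  [[0,0,0],[0,0,0]],
  [[0,0,0],[0,0,0]],
  [[0,0,0],[0,0,0]],
  [[0,0,0],[0,0,0]],
], fingers=-1, grip_force=30)

```text
time: 19.53
eef_pos: [0.5076, 0.1651, 0.0877]
tcp_rot: [0.617, 0.787, 0.001, 0.001]
contact_force: [1.9, 1.8, -1.3]
opening: 0.162
finger_force: 29.6
```

Request:
step_arm([
  [[0,0,0],[0,0,0]],
  [[0,0,0],[0,0,0]],
])

```text
time: 19.7
eef_pos: [0.5075, 0.165, 0.0878]
tcp_rot: [0.617, 0.787, 0.001, 0.001]
contact_force: [2.2, 1.2, -0.1]
opening: 0.16
finger_force: 30.1
```

Request:
step_arm([
  [[0,0,10],[0,0,0]],
  [[0,0,20],[0,0,0]],
  [[0,0,30],[0,0,0]],
  [[0,0,35],[0,0,0]],
  [[0,0,30],[0,0,0]],
  [[0,-10,10],[0,0,-0.043]],
  [[0,-20,0],[0,0,-0.046]],
  [[0,-30,0],[0,0,-0.046]],
])

```text
time: 20.37
eef_pos: [0.5059, 0.1052, 0.2228]
tcp_rot: [0.668, 0.744, -0.0, -0.0]
contact_force: [0.8, 0.3, -0.3]
opening: 0.165
finger_force: 30.0
```

Request:
step_arm([
  [[0,-40,0],[0,0,-0.046]],
  [[0,-40,0],[0,0,-0.046]],
  [[0,-40,0],[0,0,-0.046]],
  [[0,-40,0],[0,0,-0.046]],
  [[0,-40,0],[0,0,-0.046]],
  [[-0.5,-40,0],[0,0,-0.046]],
  [[-0.5,-17,0],[0,0,-0.046]],
  [[0,-9,0],[0,0,-0.046]],
])

```text
time: 21.03
eef_pos: [0.5037, -0.1639, 0.2208]
tcp_rot: [0.795, 0.606, -0.001, -0.002]
contact_force: [0.4, -0.2, -0.2]
opening: 0.164
finger_force: 30.0
```

Request:
step_arm([
  [[0,0,0],[0,0,0]],
  [[0,0,0],[0,0,0]],
  [[0,0,0],[0,0,0]],
  [[0,0,0],[0,0,0]],
])

```text
time: 21.37
eef_pos: [0.5053, -0.16, 0.2218]
tcp_rot: [0.793, 0.61, -0.0, -0.001]
contact_force: [0.7, -0.5, 0.6]
opening: 0.162
finger_force: 30.0
```

Run:
```python
from h import *
C,im=snap('wrist','w8.png'); s=readout.get_state(); print(s['eef_pos'],R.from_quat(s['tcp_rot']).as_matrix().round(3).tolist())
b=s['eef_pos']-[0,0,.076]; print(proj(C,[b,b+[0,0,.109],[.5065,-.1609,.058]]))
cv2.imwrite('pics/w8c.png',cv2.resize(im[100:400,200:440],None,fx=2,fy=2))
```

```text
[ 0.50542127 -0.16003539  0.2220612 ] [[0.256, 0.967, -0.001], [0.967, -0.256, 0.001], [0.0, -0.001, -1.0]]
[[323.4535067  245.27495952]
 [324.61427829 342.0994012 ]
 [324.60671777 214.95619632]]
```

View pics/w8c.png

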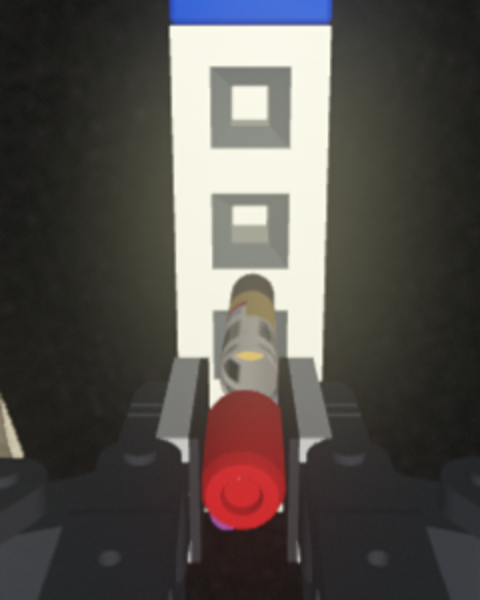

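The red tube's tip is at (326,237), about 3.5 mm toward the blue end, so the tube leans roughly 2°. I'll tilt the tool to straighten it, centre it and lower.

Request:
step_arm([
  [[-0.8,-1.2,-15],[-0.017,0.0045,0]],
  [[0,0,-25],[-0.017,0.0045,0]],
  [[0,0,-20],[0,0,0]],
  [[0,0,-15],[0,0,0]],
  [[0,0,-10],[0,0,0]],
  [[0,0,-10],[0,0,0]],
  [[0,0,-8],[0,0,0]],
  [[0,0,-5],[0,0,0]],
])

```text
time: 22.08
eef_pos: [0.5049, -0.162, 0.1138]
tcp_rot: [0.793, 0.609, -0.014, 0.011]
contact_force: [-0.5, 0.5, 0.6]
opening: 0.164
finger_force: 30.0
```

Request:
step_arm([
  [[0,0,-8],[0,0,0]],
  [[0,0,-8],[0,0,0]],
  [[0,0,-7],[0,0,0]],
  [[0,0,0],[0,0,0]],
  [[0,0,0],[0,0,0]],
])

```text
time: 22.5
eef_pos: [0.5044, -0.1621, 0.0906]
tcp_rot: [0.793, 0.609, -0.014, 0.01]
contact_force: [0.4, 1.9, -0.6]
opening: 0.161
finger_force: 29.7
```

Request:
step_arm([
  [[0,0,-4],[0,0,0]],
  [[0,0,-3],[0,0,0]],
  [[0,0,-1.5],[0,0,0]],
  [[0,0,0],[0,0,0]],
  [[0,0,0],[0,0,0]],
])

```text
time: 22.92
eef_pos: [0.5048, -0.1622, 0.0827]
tcp_rot: [0.793, 0.609, -0.014, 0.011]
contact_force: [1.2, 1.2, 0.3]
opening: 0.166
finger_force: 29.9
```

Request:
step_arm([
  [[0,0,-1],[0,0,0]],
  [[0,0,-1],[0,0,0]],
  [[0,0,0],[0,0,0]],
  [[0,0,0],[0,0,0]],
])

```text
time: 23.25
eef_pos: [0.5051, -0.1625, 0.0812]
tcp_rot: [0.793, 0.609, -0.014, 0.011]
contact_force: [0.8, 1.0, 1.9]
opening: 0.165
finger_force: 29.6
```

Request:
step_arm([
  [[0,0,-1],[0,0,0]],
  [[0,0,0],[0,0,0]],
  [[0,0,0],[0,0,0]],
])

```text
time: 23.5
eef_pos: [0.5056, -0.1627, 0.0809]
tcp_rot: [0.793, 0.609, -0.014, 0.012]
contact_force: [-0.0, 1.5, 5.5]
opening: 0.162
finger_force: 29.2
```

Request:
step_arm([
  [[0,0,1],[0,0,0]],
  [[0,0,0],[0,0,0]],
  [[0,0,0],[0,0,0]],
  [[0,0,0],[0,0,0]],
  [[0,0,0],[0,0,0]],
  [[0,0,10],[0,0,0]],
  [[0,0,30],[0,0,0]],
  [[0,0,40],[0,0,0]],
], fingers=1)

```text
time: 24.17
eef_pos: [0.5023, -0.1611, 0.1585]
tcp_rot: [0.793, 0.609, -0.016, 0.007]
contact_force: [1.3, 0.2, 0.2]
opening: 1.0
finger_force: 0.0
```

Request:
step_arm([
  [[0,0,40],[0.017,-0.0045,0]],
  [[0,0,30],[0.017,-0.0045,0]],
  [[2.1,20,10],[0,0,0.056]],
  [[2.1,30,0],[0,0,0.056]],
  [[2.1,40,0],[0,0,0.056]],
  [[2.1,40,0],[0,0,0.056]],
  [[2.1,40,0],[0,0,0.056]],
  [[2.1,40,0],[0,0,0.056]],
])

```text
time: 24.83
eef_pos: [0.5172, 0.0494, 0.2418]
tcp_rot: [0.679, 0.734, 0.0, 0.001]
contact_force: [0.7, 0.3, -0.4]
opening: 0.999
finger_force: 0.0
```

Request:
step_arm([
  [[2.1,35,0],[0,0,0.056]],
  [[2.1,25,0],[0,0,0.056]],
  [[2.1,14,0],[0,0,0.056]],
  [[0,0,0],[0,0,0]],
  [[0,0,0],[0,0,0]],
])

```text
time: 25.25
eef_pos: [0.5236, 0.1221, 0.2413]
tcp_rot: [0.616, 0.788, -0.0, 0.0]
contact_force: [0.6, -0.7, -0.3]
opening: 0.998
finger_force: 0.0
```

Request:
step_arm([
  [[0,0,-20],[0,0,0]],
  [[0,0,-30],[0,0,0]],
  [[0,0,-30],[0,0,0]],
  [[0,0,-20],[0,0,0]],
  [[0,0,-10],[0,0,0]],
  [[0,0,0],[0,0,0]],
  [[0,0,0],[0,0,0]],
])

```text
time: 25.83
eef_pos: [0.5241, 0.1208, 0.1314]
tcp_rot: [0.617, 0.787, -0.0, 0.0]
contact_force: [-0.5, 0.2, 0.9]
opening: 0.995
finger_force: 0.0
```

Run:
```python
from h import *
C,im=snap('wrist','w9.png'); s=readout.get_state(); print(s['eef_pos'],R.from_quat(s['tcp_rot']).as_matrix().round(3).tolist())
hsv=cv2.cvtColor(im,cv2.COLOR_BGR2HSV)
m=cv2.inRange(hsv,(15,120,80),(32,255,255)); n,l,st,ce=cv2.connectedComponentsWithStats(m)
for i in range(1,n):
    if st[i,4]>200: print(st[i].tolist(),ce[i].round(1))
print(proj(C,[[.5243,.122,.127],[.5243,.122,.097],[.5215,.12,.058]]))
```

```text
[0.5248774  0.12110424 0.13243643] [[-0.239, 0.971, 0.003], [0.971, 0.239, -0.0], [-0.001, 0.002, -1.0]]
[279, 207, 19, 77, 1233] [288.4 247.3]
[258, 207, 131, 124, 6369] [329.8 286.3]
[[324.2328172  292.97383784]
 [323.81749672 268.14041549]
 [318.09469156 247.34563334]]
```

The yellow position was already confirmed in the previous picture (337,383), so grip it.

Request:
step_arm([
  [[-0.5,0.5,-15],[0,0,0]],
  [[0,0,-15],[0,0,0]],
  [[0,0,-9],[0,0,0]],
  [[0,0,-4],[0,0,0]],
  [[0,0,0],[0,0,0]],
  [[0,0,0],[0,0,0]],
])

```text
time: 26.38
eef_pos: [0.5239, 0.1222, 0.0888]
tcp_rot: [0.616, 0.788, 0.0, 0.001]
contact_force: [0.7, -0.3, 0.5]
opening: 0.996
finger_force: 0.0
```

Request:
step_arm([
  [[0,0,0],[0,0,0]],
  [[0,0,0],[0,0,0]],
  [[0,0,0],[0,0,0]],
  [[0,0,0],[0,0,0]],
  [[0,0,0],[0,0,0]],
  [[0,0,0],[0,0,0]],
  [[0,0,0],[0,0,0]],
  [[0,0,0],[0,0,0]],
], fingers=-1, grip_force=30)

```text
time: 27.05
eef_pos: [0.5232, 0.1222, 0.0879]
tcp_rot: [0.616, 0.788, -0.0, -0.0]
contact_force: [0.1, -0.6, 0.8]
opening: 0.163
finger_force: 30.6
```

Request:
step_arm([
  [[0,0,0],[0,0,0]],
  [[0,0,0],[0,0,0]],
])

```text
time: 27.22
eef_pos: [0.5232, 0.1222, 0.0879]
tcp_rot: [0.616, 0.788, -0.0, 0.0]
contact_force: [-0.2, 0.6, 0.5]
opening: 0.162
finger_force: 30.6
```

Request:
step_arm([
  [[0,0,10],[0,0,0]],
  [[0,0,20],[0,0,0]],
  [[0,0,30],[0,0,0]],
  [[0,0,35],[0,0,0]],
  [[0,0,30],[0,0,0]],
  [[0,-10,10],[0,0,-0.056]],
  [[-0.5,-20,0],[0,0,-0.056]],
  [[-0.5,-30,0],[0,0,-0.056]],
])

```text
time: 27.88
eef_pos: [0.523, 0.0629, 0.2255]
tcp_rot: [0.68, 0.733, 0.002, 0.001]
contact_force: [0.1, 0.1, -0.1]
opening: 0.164
finger_force: 30.5
```

Request:
step_arm([
  [[-0.5,-40,0],[0,0,-0.056]],
  [[-0.5,-40,0],[0,0,-0.056]],
  [[-0.5,-40,0],[0,0,-0.056]],
  [[-0.5,-32,0],[0,0,-0.056]],
  [[-0.5,-14,0],[0,0,-0.056]],
  [[0,-8,0],[0,0,-0.056]],
  [[0,0,0],[0,0,0]],
  [[0,0,0],[0,0,0]],
])

```text
time: 28.55
eef_pos: [0.5196, -0.112, 0.2232]
tcp_rot: [0.793, 0.609, 0.0, 0.0]
contact_force: [-0.2, 0.4, 0.5]
opening: 0.169
finger_force: 30.5
```

Request:
step_arm([
  [[0,0,0],[0,0,0]],
  [[0,0,0],[0,0,0]],
  [[0,0,0],[0,0,0]],
])

```text
time: 28.8
eef_pos: [0.5198, -0.1109, 0.2229]
tcp_rot: [0.793, 0.61, 0.0, 0.0]
contact_force: [-0.3, 0.1, 0.2]
opening: 0.164
finger_force: 30.5
```

Run:
```python
from h import *
C,im=snap('wrist','w10.png'); s=readout.get_state(); print(s['eef_pos'],R.from_quat(s['tcp_rot']).as_matrix().round(3).tolist())
b=s['eef_pos']-[0,0,.076]; print(proj(C,[b,b+[0,0,.115],[.5195,-.1122,.058]]))
cv2.imwrite('pics/w10c.png',cv2.resize(im[100:400,200:440],None,fx=2,fy=2))
```

```text
[ 0.5197682  -0.1109979   0.22288673] [[0.256, 0.967, 0.0], [0.967, -0.256, 0.0], [0.0, 0.0, -1.0]]
[[323.03962848 245.27693215]
 [324.46914039 352.25344438]
 [322.68011879 215.5246059 ]]
```

View pics/w10c.png

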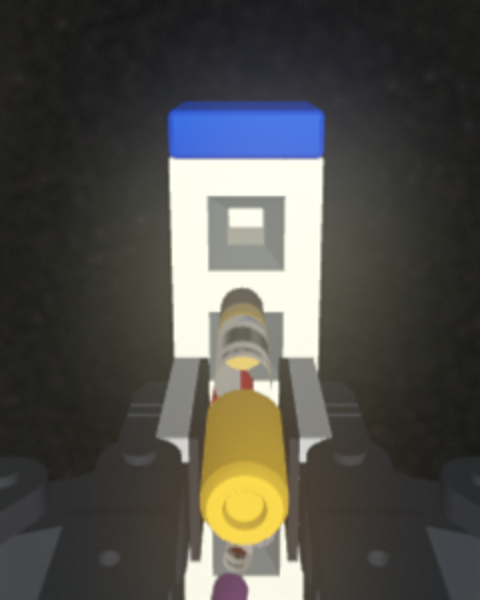

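The yellow tip is at (321,245), near upright. The last empty pocket is at (323,216), beside the blue end, as predicted. Lowering.

Request:
step_arm([
  [[0.7,-1.2,-15],[0,0,0]],
  [[0,0,-25],[0,0,0]],
  [[0,0,-20],[0,0,0]],
  [[0,0,-15],[0,0,0]],
  [[0,0,-10],[0,0,0]],
  [[0,0,-10],[0,0,0]],
  [[0,0,-8],[0,0,0]],
  [[0,0,-5],[0,0,0]],
])

```text
time: 29.52
eef_pos: [0.5206, -0.1127, 0.1143]
tcp_rot: [0.793, 0.609, 0.0, -0.0]
contact_force: [0.4, 2.1, 0.4]
opening: 0.165
finger_force: 30.6
```

Request:
step_arm([
  [[0,0,-8],[0,0,0]],
  [[0,0,-8],[0,0,0]],
  [[0,0,-7],[0,0,0]],
  [[0,0,0],[0,0,0]],
  [[0,0,0],[0,0,0]],
])

```text
time: 29.93
eef_pos: [0.5199, -0.1127, 0.091]
tcp_rot: [0.793, 0.609, -0.0, -0.001]
contact_force: [0.5, 1.4, -0.5]
opening: 0.161
finger_force: 30.5
```

Request:
step_arm([
  [[0,0,-4],[0,0,0]],
  [[0,0,-3],[0,0,0]],
  [[0,0,-1.5],[0,0,0]],
  [[0,0,0],[0,0,0]],
  [[0,0,0],[0,0,0]],
])

```text
time: 30.35
eef_pos: [0.5204, -0.113, 0.0832]
tcp_rot: [0.793, 0.609, -0.0, 0.0]
contact_force: [1.0, 1.1, -0.8]
opening: 0.165
finger_force: 30.3
```

Request:
step_arm([
  [[0,0,-1],[0,0,0]],
  [[0,0,-1],[0,0,0]],
  [[0,0,-1],[0,0,0]],
  [[0,0,0],[0,0,0]],
  [[0,0,0],[0,0,0]],
])

```text
time: 30.77
eef_pos: [0.5209, -0.1133, 0.0813]
tcp_rot: [0.793, 0.609, 0.0, 0.0]
contact_force: [-1.3, 2.1, 4.9]
opening: 0.162
finger_force: 31.5
```

Seated at 4.9 N. Release, rise, move clear and check.

Request:
step_arm([
  [[0,0,1],[0,0,0]],
  [[0,0,0],[0,0,0]],
  [[0,0,0],[0,0,0]],
  [[0,0,0],[0,0,0]],
  [[0,0,0],[0,0,0]],
  [[0,0,10],[0,0,0]],
  [[0,0,30],[0,0,0]],
  [[0,0,40],[0,0,0]],
], fingers=1)

```text
time: 31.43
eef_pos: [0.5178, -0.1121, 0.1589]
tcp_rot: [0.793, 0.609, -0.002, -0.004]
contact_force: [0.1, -0.8, -0.2]
opening: 0.999
finger_force: 0.0
```

Request:
step_arm([
  [[0,0,40],[0,0,0]],
  [[0,0,30],[0,0,0]],
  [[0,20,10],[0,0,0]],
  [[0,35,0],[0,0,0]],
  [[0,40,0],[0,0,0]],
  [[0,40,0],[0,0,0]],
  [[0,30,0],[0,0,0]],
  [[0,15,0],[0,0,0]],
])

```text
time: 32.1
eef_pos: [0.5199, 0.0701, 0.2423]
tcp_rot: [0.792, 0.61, 0.001, -0.0]
contact_force: [-0.4, -0.4, -0.1]
opening: 0.998
finger_force: 0.0
```

Request:
step_arm([
  [[0,40,0],[0,0,0]],
  [[0,40,0],[0,0,0]],
  [[0,20,0],[0,0,0]],
  [[0,0,0],[0,0,0]],
  [[0,0,0],[0,0,0]],
  [[0,0,0],[0,0,0]],
])

```text
time: 32.6
eef_pos: [0.5204, 0.1664, 0.2416]
tcp_rot: [0.793, 0.609, -0.0, 0.0]
contact_force: [-0.5, -0.9, -1.2]
opening: 1.0
finger_force: 0.0
```

Run:
```python
from h import *
C,a=snap('scene','s2.png'); C,b=snap('top','t2.png')
a=cv2.resize(a[170:290,310:480],(680,480)); b=cv2.resize(b[190:290,330:510],(680,378))
cv2.imwrite('pics/fin.png',cv2.resize(np.vstack([a,b]),None,fx=.69,fy=.69))
```

```text
(no output)
```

View pics/fin.png

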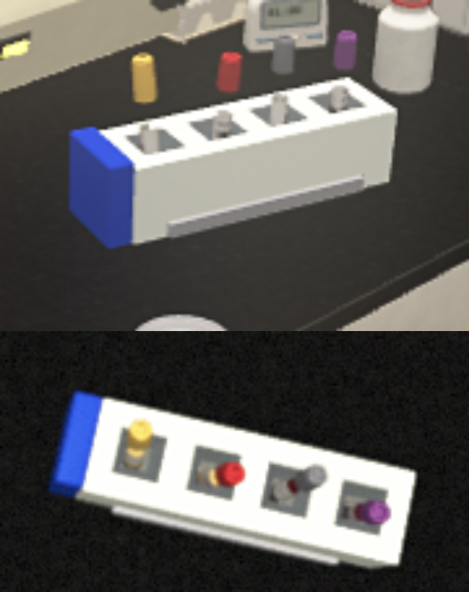

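Both views show all four tubes upright in the carrier: yellow next to the blue end, then red, grey, and purple at the far end. All sit at the same depth.

```bash
python3 -c "
from plant import sign_off; print(sign_off())"
```

```text
the job is handed in; nothing more can be done
None
```

All four tubes are upright at the bottom of their carrier pockets in reverse order (yellow at the blue end, then red, grey and purple), and the job was handed in at about 33 s of the 104 s allowed.

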